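Push a row of sample vials home in the loading bay with a straightedge

TASK

Pick up the steel straightedge by its grip and use it to push the four loose square vials together into the loading bay, sliding upright on the bench, until all four stand squarely in one row against the stop, and squeeze until every vial is firmly nipped between the edge and the stop at once for about half a second (10 to 20 newtons in all). The stop's setting is not measured and the glass is thin, so feel for it and never put more than 8 newtons on one vial. Then draw the straightedge back well clear of the vials and leave it lying flat on the bench; only the straightedge may touch the vials, and everything else stays where it is.

Things in the scene. Friction and masses are not known exactly. Their poses are not given: they have to be found in the camera images.
- straightedge: Steel straightedge lying flat on the bench, 0.22 kg. Base plate 6 mm thick, 150 mm long (y), from x=-32 to +40 mm. Pick it by the upright black grip ridge over its origin: 14 mm thick (x), 80 mm long (y), from 6 to 50 mm above the underside. Origin: on the underside below the ridge's middle; x points to the pushing edge, z up.
- edge (a point): Middle of the straightedge's pushing edge, at its underside, 40 mm ahead (+x) of the straightedge's origin; axes as the straightedge's. The edge is a flat upright front face, 150 mm long and 16 mm tall; the rail behind it is 8 mm deep.
- bay: Ivory plastic loading bay fixed to the bench, no floor (vials slide on the bench): a rear wall, two side guides (26 mm tall) and between them a rigid cross bar, the stop, 30 mm tall, 10 mm thick, parallel to the wall. Origin: at bench height, middle of the rear wall's inner face; +x is the push direction. The stop's front face is set anywhere from 12 to 36 mm before the wall (x=-12 to -36 mm), not measured: feel for it.
- mouth (a point): Middle of the bay's open mouth at bench height, 105 mm before the rear wall; axes as the bay's. Guides' inner faces: y=+-85 mm from x=0 to -70 mm of the bay, then flaring out to here. Vials start 130 to 185 mm before the rear wall, within 64 mm of the bay's middle line, at least 32 mm apart across it, so a square push along that line takes all four in abreast.
- vial1: Capped square sample vial 1, one of four alike, standing loose: amber glass body 24 x 24 mm and 40 mm tall, round white cap 23 mm in diameter up to 54 mm; about 35 g. Origin: centre of its underside, z up. Its x face looks about along the bay's +x (to the stop), up to 0.3 rad askew. Thin glass: more than 8 N on any one vial, from the straightedge or the stop, breaks it.
- vial2: Capped square sample vial 2, one of four alike, standing loose: amber glass body 24 x 24 mm and 40 mm tall, round white cap 23 mm in diameter up to 54 mm; about 35 g. Origin: centre of its underside, z up. Its x face looks about along the bay's +x (to the stop), up to 0.3 rad askew. Thin glass: more than 8 N on any one vial, from the straightedge or the stop, breaks it.
- vial3: Capped square sample vial 3, one of four alike, standing loose: amber glass body 24 x 24 mm and 40 mm tall, round white cap 23 mm in diameter up to 54 mm; about 35 g. Origin: centre of its underside, z up. Its x face looks about along the bay's +x (to the stop), up to 0.3 rad askew. Thin glass: more than 8 N on any one vial, from the straightedge or the stop, breaks it.
- vial4: Capped square sample vial 4, one of four alike, standing loose: amber glass body 24 x 24 mm and 40 mm tall, round white cap 23 mm in diameter up to 54 mm; about 35 g. Origin: centre of its underside, z up. Its x face looks about along the bay's +x (to the stop), up to 0.3 rad askew. Thin glass: more than 8 N on any one vial, from the straightedge or the stop, breaks it.
- stopper: Black rubber stopper, 32 mm wide, 30 mm tall, standing beside the vials (about 135 mm to the +y side of the bay's middle line). Bystander. Origin: underside.
- jar: Small amber glass jar, 40 mm wide, 60 mm tall, standing beside the vials (about 140 mm to the -y side of the bay's middle line). Bystander. Origin: underside.
- hammer: Rubber mallet with blue handle lying on the bench, 290 mm long, 30 mm tall, head to +x of its origin. Bystander. Origin: underside.
- peg_clamp: Wooden test-tube clamp lying on the bench, 170 mm long, 16 mm tall. Bystander. Origin: underside.
- mortar: White ceramic bowl, 100 mm wide, 60 mm tall. Bystander. Origin: underside.
- beaker: Glass beaker, 64 mm wide, 85 mm tall. Bystander. Origin: underside.
- spatula: Steel lab spatula lying on the bench, 185 mm long, 4 mm thick. Bystander. Origin: underside.
Not all that is in view belongs to the job. Leave any green look-alike of the straightedge alone.

How it is judged (in metres and radians):
On the way, in this order (a step that is already met when the one before it is completed fails the run):
1. the held straightedge comes up against the vials (contact force between the fingers and straightedge above 2 N and (contact force between straightedge and vial1 above 0.03 N or contact force between straightedge and vial2 above 0.03 N or contact force between straightedge and vial3 above 0.03 N or contact force between straightedge and vial4 above 0.03 N)), for 0.05 s.
2. all four vials are nipped between the held straightedge and the stop at once (over 1 N on each, for 0.3 s) (contact force between the fingers and straightedge above 2 N and contact force between each of vial1, vial2, vial3, vial4 and straightedge above 1 N and contact force between each of vial1, vial2, vial3, vial4 and bay above 1 N and x of stop_c0 in the frame of vial1 between 0.014 and 0.0195 m and angle between the x axis of each of vial1, vial2, vial3, vial4 and the x axis of bay, either way round below 0.06 rad and y of vial1 in the frame of bay between -0.074 and 0.074 m and x of stop_c0 in the frame of vial2 between 0.014 and 0.0195 m and y of vial2 in the frame of bay between -0.074 and 0.074 m and x of stop_c0 in the frame of vial3 between 0.014 and 0.0195 m and y of vial3 in the frame of bay between -0.074 and 0.074 m and x of stop_c0 in the frame of vial4 between 0.014 and 0.0195 m and y of vial4 in the frame of bay between -0.074 and 0.074 m), for 0.3 s.
At the end, for the whole second after the job is handed in: All four vials upright (0.1 rad), still, square to the bay (0.06 rad), each within 2.5 mm of the stop's face, between the guides; straightedge lying flat and still on the bench, drawn back so that its edge is about 16 mm or more clear of the vials (x of stop_c0 in the frame of vial1 between 0.014 and 0.0195 m and angle between the x axis of each of vial1, vial2, vial3, vial4 and the x axis of bay, either way round below 0.06 rad and y of vial1 in the frame of bay between -0.074 and 0.074 m and x of stop_c0 in the frame of vial2 between 0.014 and 0.0195 m and y of vial2 in the frame of bay between -0.074 and 0.074 m and x of stop_c0 in the frame of vial3 between 0.014 and 0.0195 m and y of vial3 in the frame of bay between -0.074 and 0.074 m and x of stop_c0 in the frame of vial4 between 0.014 and 0.0195 m and y of vial4 in the frame of bay between -0.074 and 0.074 m and angle between each of vial1, vial2, vial3, vial4's own z axis and vertical below 0.1 rad and linear speed of each of vial1, vial2, vial3, vial4, straightedge below 0.01 m/s and horizontal distance between straightedge and stop_c0 above 0.085 m and height (world z) of straightedge below 0.004 m and angle between straightedge's own z axis and vertical below 0.05 rad); the robot touches nothing.
It fails at once if a vial is loaded with more than 8 N by the straightedge or the stop (contact force between any of vial1, vial2, vial3, vial4 and straightedge above 8 N or contact force between any of vial1, vial2, vial3, vial4 and bay above 8 N).
It fails at once if a vial tips (over 0.35 rad) or is lifted off the bench (angle between any of vial1, vial2, vial3, vial4's own z axis and vertical above 0.35 rad or height (world z) of any of vial1, vial2, vial3, vial4 above 0.012 m).
It fails at once if the robot touches a vial (contact force between any of the arm, the fingers and vial1 above 0.5 N or contact force between any of the arm, the fingers and vial2 above 0.5 N or contact force between any of the arm, the fingers and vial3 above 0.5 N or contact force between any of the arm, the fingers and vial4 above 0.5 N).
It fails at once if another object on the bench is moved (over 15 mm) (distance of any of stopper, jar, hammer, peg_clamp, mortar, beaker, spatula from where it was at the start of the episode above 0.015 m).
It also fails if it takes over 54 s, if anything falls off the work surface, if the arm or the gripper's body presses on something with over 40 N, if the wrist force passes 120 N, or if a joint passes its speed limit or range.

ROBOT

A 6-joint arm with a two-finger parallel gripper is mounted at the origin on the work surface. World frame = base frame: x ahead of the robot, y to its left, z up, the work surface at z = 0. Lengths are in mm, angles in degrees, forces in N, time in s.
With the tool pointing down it reaches from about 275 to 850 mm from the base axis. Payload 5.2 kg.
Tool frame: the origin (TCP) lies at the very end of the fingers, on their centre line; the grasp point (between the pads) lies 19 mm behind it; z points along the fingers, y is the line along which they close (so a half turn about z gives the same grasp; the last joint's range is limited). The gripper opens to 85 mm and grips with 20 to 120 N. Pads are 22 mm wide; open, the fingers measure 114 mm over their backs; the gripper's body (76 mm by 85 mm) begins 54 mm behind the grasp point. The pads swing forward as they close: fully open they stand 13 mm farther back than shut.
Start: joints at [63.438, 14.817, 87.949, -0, 77.235, -11.62], TCP at [141.797, 531.412, 231.31] pointing down, gripper open.
Joint ranges: [-179.93, 179.93], [-52.35, 119.4], [10.71, 147.94], [-69.91, 249.91], [12.55, 155.21], [-178.61, 178.61]. Speed limits (degrees/s): [147.25, 147.25, 180, 180, 180, 180].

INTERFACE

Orientations are given as [roll, pitch, yaw] about the fixed x, y, z axes, in that order (R = Rz(yaw) Ry(pitch) Rx(roll)).
In Python, from bench import ctrl gives the robot as it stands. The module is installed in compiled form; this text tells all that it offers.
- The arm moves only by the tool apply_moves, never from a script. Its argument "commands" is a list of rows, each a list of 5 numbers: the opening, from 0 (shut) to 1 (fully open), then the shift along the world's x, y, z normalised to -1 to 1, where 1 is 0.02 m, then the turn about the world's z normalised to -1 to 1, where 1 is 0.12 rad. A call has 1 to 20 rows; each row shifts and turns the commanded pose from where the row before left it; what a row does not reach is not made up. A row lasts 1/10 s, in which the tool goes at most 50 mm and 8.59 degrees, less where a joint would pass 70% of its speed; a pose out of reach is approached as far as the arm can. A call with a number of a shift or a turn outside -1 to 1 is refused whole. A call with a gripper value outside its range is refused whole. The fingers move at their own pace and stop on an object; "newtons" is the grip in N (left out, the last holds). Time passes only in rows, so rows that do not move let the fingers close. It gives the time, the measured TCP pose, the force, the opening and the grip force at its end, in the units of the state.
- ctrl.observe(): the state, without advancing time (a new reading comes with each control period).
- ctrl.camera(name): name is "scene" or "top" or "wrist"; returns a dict with "color" (384x512x3 uint8, blue, green, red), "vfov" (degrees; the focal length in pixels is half the picture's height over the tangent of half this angle, whatever the lens; pixels are square), "cx", "cy" (the principal point, pixels), "rvec" (rotation vector, rad) and "tvec" (3), from world to camera coordinates, as OpenCV has them. Camera axes: x right, y down, z forward; pixel columns grow to the right and rows downward; lengths in mm; the calibration is good to about 2 mm. A picture is of the moment at which its call begins. There is no depth.
- ctrl.hand_in(): hands the job in; it is judged then, once.
Trained networks look in a picture, given as the dict that the camera call returned (one of the last four; its "shot" number tells which), for a name from the list of things; names that differ only in an ending like _2 or _b are one class to them, and where a whole thing is asked for, a point or a joint stands for the part that bears it (a point fixed in the world has none). Each returns a list of dicts, best first, with "conf" (0 to 1); they miss things now and then, are a little off and sometimes report something else, mostly with a low value. They report only what shows in the picture. A call takes as long as a camera call. They do not tell look-alikes from the thing itself.
- ctrl.cut_out(picture, query): "pixels" (384x512 bool, what is visible of it).
- ctrl.tip_of(picture, query): "centre" ([x, y, z] in mm, in the coordinates of the camera as it stood for that picture, good to about 4 mm: a listed point, or the origin of a listed thing).
The state is a dict: "time_s": time; "q": joint angles; "qd": joint speeds; "joint_efforts": joint torques, N m; "ee_pos": TCP position; "eef_rot": TCP orientation; "wrist_force": force on the tool from outside, world axes, zero at the start; "torque": the same for the moment, N m; "width": finger opening in mm; "gripper_force": force on a finger pad.
Only numpy, scipy, OpenCV 4.12 (cv2) and the standard library are available. Lean on these libraries where they do the work, as an engineer would, in place of code of your own. Each camera call takes 0.05 s, during which the arm holds its last target. There are 200 camera calls.

## Working session

There is one attempt and no reset: what is moved stays moved. The work goes in short steps, Python scripts to look and compute and a tool call to move; the robot and the scene stay as the last step left them, time stands still between calls to the robot, and variables do not carry over. Pictures are saved under pics/ and viewed, at most 13 in all, crops included, and the job is handed in when it is done.

Besides the shell and the picture viewer there is one more tool, called by a JSON object that holds its "fn" and its "kwargs". apply_moves: Moves the arm, as the interface text tells. Its arguments: {"type":"object","properties":{"commands":{"type":"array"},"newtons":{"type":"number"}},"required":["commands"]}

```bash
mkdir -p pics
cat > h.py <<'E'
import numpy as np, cv2
from bench import ctrl
def cam(n):
    p=ctrl.camera(n); R=cv2.Rodrigues(np.array(p['rvec'],float))[0]; t=np.array(p['tvec'],float).ravel()
    f=p['color'].shape[0]/2/np.tan(np.radians(p['vfov']/2)); return p,R,t,f
def proj(c,X):
    p,R,t,f=c; Y=np.atleast_2d(X)@R.T+t; return np.c_[f*Y[:,0]/Y[:,2]+p['cx'],f*Y[:,1]/Y[:,2]+p['cy']]
def back(c,uv,z):
    p,R,t,f=c; uv=np.atleast_2d(uv); d=np.c_[(uv[:,0]-p['cx'])/f,(uv[:,1]-p['cy'])/f,np.ones(len(uv))]@R
    C=-R.T@t; return C+d*((z-C[2])/d[:,2])[:,None]
def tip(c,q):
    return [(round(r['conf'],2),np.round(c[1].T@(np.array(r['centre'])-c[2]),1).tolist()) for r in ctrl.tip_of(c[0],q)]
E
python3 - <<'E'
from h import *
print({k:np.round(v,2).tolist() for k,v in ctrl.observe().items()})
for n in ['top','scene']:
    c=cam(n); cv2.imwrite(f'pics/{n}.png',c[0]['color'])
    print(n,c[3],np.round(-c[1].T@c[2]))
    for q in ['straightedge','edge','bay','mouth','vial1','stopper','jar']: print(q,tip(c,q))
E
```

```text
{'time_s': 0.0, 'q': [63.44, 14.86, 88.01, 0.0, 77.23, -11.62], 'qd': [0.01, 0.01, 0.09, -0.04, -0.02, -0.04], 'joint_efforts': [-0.0, -44.6, -29.06, -0.0, 0.01, 0.0], 'ee_pos': [141.56, 530.93, 230.47], 'eef_rot': [-179.9, -0.02, 165.05], 'wrist_force': [-0.24, -0.89, -0.41], 'torque': [0.0, 0.03, 0.03], 'gripper_force': 0.0, 'width': 85.42}
top 496.16201675639104 [ 248.   60. 1606.]
straightedge [(0.9, [473.6, 219.6, -0.7]), (0.87, [269.1, 247.9, 1.2]), (0.32, [452.5, 441.8, 0.5])]
edge [(0.93, [463.0, 179.9, 2.8]), (0.67, [251.6, 284.3, -2.2])]
bay [(0.71, [543.7, -215.5, 1.0]), (0.43, [742.3, 98.3, -2.5]), (0.42, [459.6, 179.7, -1.2])]
mouth []
vial1 [(0.62, [485.1, -46.9, -0.6]), (0.6, [529.5, -51.3, -1.3]), (0.57, [607.9, -73.3, -2.1]), (0.56, [569.4, -53.7, 1.8])]
stopper [(0.61, [677.8, -48.6, -0.6])]
jar [(0.47, [412.0, -59.8, 5.1])]
scene 445.7301038344163 [1095.  445. 1044.]
straightedge [(0.84, [473.2, 220.8, 5.1]), (0.62, [263.5, 250.5, 1.8])]
edge [(0.92, [251.2, 285.1, -2.6]), (0.82, [456.9, 179.7, -0.0])]
bay [(0.91, [539.1, -218.9, 5.9])]
mouth []
vial1 [(0.66, [608.6, -72.3, -1.1]), (0.6, [569.1, -49.5, -2.5]), (0.53, [530.9, -49.4, -1.9]), (0.45, [485.3, -40.1, 4.8])]
stopper [(0.56, [679.4, -48.2, -1.2])]
jar [(0.75, [411.5, -60.8, -0.9]), (0.36, [528.5, -51.9, -1.3])]
```

View pics/top.png

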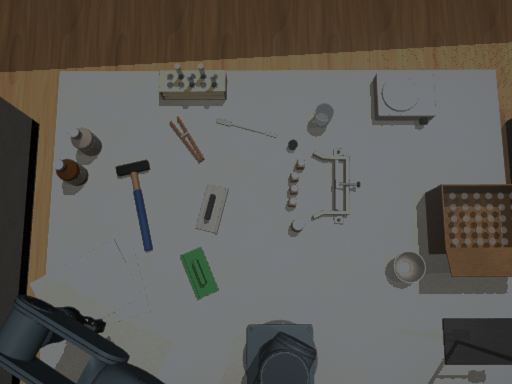

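View pics/scene.png

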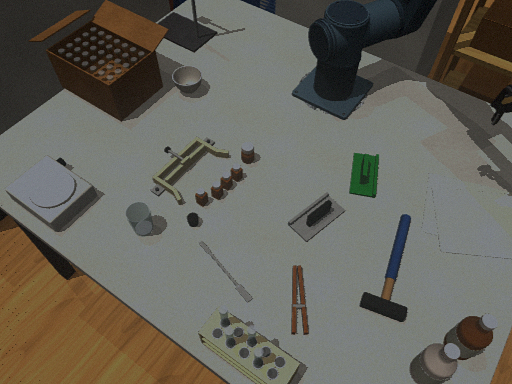

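Top view: bay around (340,186), the four vials in a column at x≈293 (y 165–202), stopper at (293,145), jar at (297,226), grey straightedge at (211,209), green look-alike at (199,273). The push is about world −y. I'll move above the straightedge and look with the wrist camera.

{"fn": "apply_moves", "kwargs": {"commands": [[1,0.97,-0.9,0.25,0],[1,0.97,-0.9,0.25,0],[1,0.97,-0.9,0.25,0],[1,0.97,-0.9,0.25,0],[1,0.97,-0.9,0.25,0],[1,0.97,-0.9,0.25,0],[1,0.97,-0.9,0.25,0],[1,0.97,-0.9,0.25,0],[1,0.97,-0.9,0.25,0],[1,0.97,-0.9,0.25,0],[1,0.97,-0.9,0.25,0],[1,0.97,-0.9,0.25,0],[1,0.97,-0.9,0.25,0],[1,0.97,-0.9,0.25,0],[1,0.97,-0.9,0.25,0],[1,0.97,-0.9,0.25,0],[1,0.97,-0.9,0.25,0],[1,0,0,0,0]]}}

```text
time_s: 2.6
ee_pos: [474.0, 223.4, 316.7]
eef_rot: [-180.0, 0.1, 164.9]
wrist_force: [-0.2, 0.4, 0.2]
width: 85.0
gripper_force: 0.0
```

Run:
```python
from h import *
o=ctrl.observe();print(o['ee_pos'],o['eef_rot'],o['time_s'])
c=cam('wrist'); cv2.imwrite('pics/w1.png',c[0]['color'])
print(c[3],np.round(-c[1].T@c[2]),c[1][2])
for q in ['straightedge','edge','bay','mouth','vial1']: print(q,tip(c,q))
```

```text
[474.03097937 223.35947965 316.66246377] [-1.79986196e+02  1.10782890e-01  1.64872726e+02] 2.6
309.1190094496305 [408. 242. 459.] [ 0.26208795 -0.0702876  -0.96248094]
straightedge [(0.75, [472.6, 219.8, -1.7]), (0.48, [463.5, 182.7, -5.3]), (0.44, [454.1, 442.4, -1.5])]
edge [(0.92, [462.2, 182.8, 0.7])]
bay [(0.72, [542.8, -213.0, 3.0])]
mouth []
vial1 [(0.96, [527.6, -49.5, 0.9]), (0.94, [483.6, -40.0, -0.8]), (0.8, [565.2, -53.5, 2.6]), (0.68, [607.3, -71.9, -0.6])]
```

View pics/w1.png

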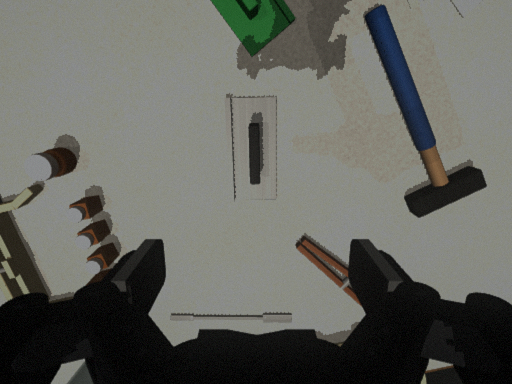

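Wrist view: straightedge plate spans (232,95)–(277,199), ridge from (255,122) to (255,184). I'll measure it, then look at the bay from above.

Run:
```python
from h import *
c=cam('wrist'); g=cv2.cvtColor(c[0]['color'],cv2.COLOR_BGR2GRAY)
m=np.zeros_like(g); m[105:195,240:270]=(g[105:195,240:270]<60)
r=cv2.minAreaRect(np.argwhere(m)[:,::-1].astype(np.float32)); b=cv2.boxPoints(r); print(r); print(np.round(back(c,b,50),1))
w=back(c,np.argwhere(m)[:,::-1].astype(float),50)[:,:2]; print(w.mean(0)); v=np.linalg.svd(w-w.mean(0))[2][0]; print('ridge yaw(y axis)',np.degrees(np.arctan2(v[1],v[0]))%180)
for q in ['straightedge']:
  for d in ctrl.cut_out(c[0],q):
    k=np.argwhere(d['pixels'])[:,::-1].astype(float); print(d['conf'],len(k)); 
    if len(k)<50: continue
    W=back(c,k,6)[:,:2].astype(np.float32); r=cv2.minAreaRect(W); print(r)
```

```text
((254.0, 156.0), (14.0, 60.0), 0.0)
[[506.3 204.   50. ]
 [428.7 225.3  50. ]
 [433.4 242.8  50. ]
 [511.2 222.5  50. ]]
[468.27240551 223.20606567]
ridge yaw(y axis) 165.28226273045667
0.74 2968
((291.8810729980469, 267.61553955078125), (89.74504852294922, 74.66404724121094), 22.75994110107422)
0.63 5062
((471.05181884765625, 216.78280639648438), (74.19709014892578, 153.6833038330078), 76.51012420654297)
```

{"fn": "apply_moves", "kwargs": {"commands": [[1,0.3,-1,0,0],[1,0.3,-1,0,0],[1,0.3,-1,0,0],[1,0.3,-1,0,0],[1,0.3,-1,0,0],[1,0.3,-1,0,0],[1,0.3,-1,0,0],[1,0.3,-1,0,0],[1,0.3,-1,0,0],[1,0.3,-1,0,0],[1,0.3,-1,0,0],[1,0.3,-1,0,0],[1,0.3,-1,0,0],[1,0.3,-1,0,0],[1,0.3,-1,0,0],[1,0.3,-1,0,0],[1,0.3,-1,0,0],[1,0.3,-1,0,0],[1,0,0,0,0],[1,0,0,0,0]]}}

```text
time_s: 5.0
ee_pos: [579.6, -134.9, 316.0]
eef_rot: [180.0, -0.0, 165.0]
wrist_force: [-0.7, 0.5, 0.5]
width: 85.3
gripper_force: 0.0
```

Run:
```python
from h import *
c=cam('wrist'); cv2.imwrite('pics/w2.png',c[0]['color'])
o=ctrl.observe();print(o['ee_pos'],o['eef_rot'],np.round(-c[1].T@c[2]))
for q in ['bay','mouth','vial1','jar','stopper','beaker']: print(q,tip(c,q))
import pickle; pickle.dump(c,open('w2.pkl','wb'))
```

```text
[ 579.53073245 -134.32811891  316.15914741] [ 1.79966989e+02 -3.31126528e-02  1.65052069e+02] [ 514. -117.  458.]
bay [(0.86, [540.8, -215.4, 1.1])]
mouth []
vial1 [(0.97, [527.3, -49.5, 0.0]), (0.88, [484.7, -43.1, -0.9]), (0.78, [569.3, -49.7, -1.7]), (0.67, [612.1, -68.0, -0.2])]
jar [(0.85, [411.5, -55.6, -2.8])]
stopper [(0.73, [676.4, -44.9, -0.4])]
beaker [(0.97, [775.2, -148.3, -5.0])]
```

View pics/w2.png

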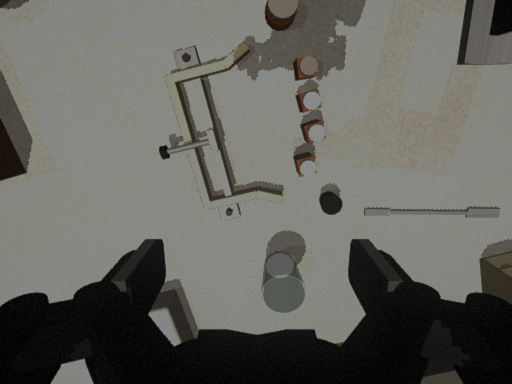

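Bay: rear wall from (170,78) to (210,203), guides going right, stop between (200,80) and (230,190) with an adjuster screw at (165,152); vials at (307,66),(311,99),(315,131),(307,166). Zoom in on the bay for orientation.

Run:
```python
import cv2
a=cv2.imread('pics/w2.png')[35:225,150:350]; cv2.imwrite('pics/crop.png',cv2.convertScaleAbs(cv2.resize(a,None,fx=3,fy=3,interpolation=cv2.INTER_CUBIC),alpha=1.3))
```

```text
(no output)
```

View pics/crop.png

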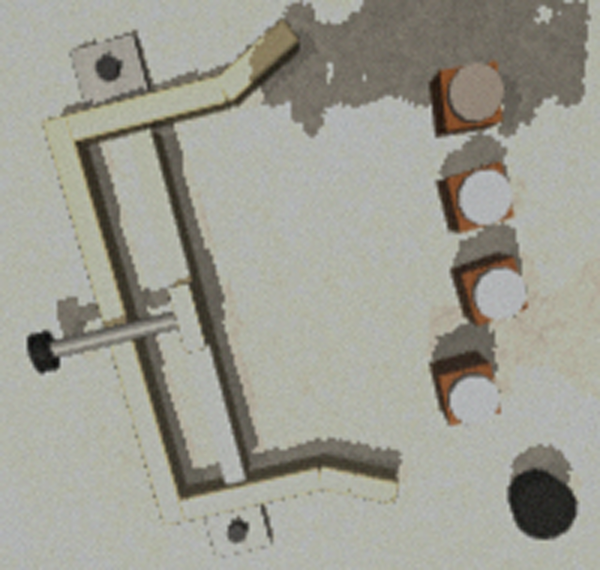

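```bash
cat > bay.py <<'E'
from h import *
import pickle
from scipy.optimize import least_squares
c=pickle.load(open('w2.pkl','rb'))
px=lambda L: np.array(L,float)/3+[150-.33,35-.33]
obs=px([(80,144),(182,496),(232,103),(320,470)])
mod=np.array([(0,-85,26),(0,85,26),(-70,-85,26),(-70,85,26)],float)
def tf(s,X):
    a=s[2]; X=np.atleast_2d(X).astype(float); return np.c_[s[0]+np.cos(a)*X[:,0]-np.sin(a)*X[:,1],s[1]+np.sin(a)*X[:,0]+np.cos(a)*X[:,1],X[:,2]]
r=least_squares(lambda s:(proj(c,tf(s,mod))-obs).ravel(),[541,-215,-1.5])
s=r.x
def inv(s,W):
    d=np.atleast_2d(W)[:,:2]-s[:2]; a=s[2]; return np.c_[d@[np.cos(a),np.sin(a)],d@[-np.sin(a),np.cos(a)]]
E
python3 - <<'E'
from bay import *
print(s,np.degrees(s[2]),np.round(r.fun,2))
print('stop front top',inv(s,back(c,px([(155,128),(245,480)]),30)))
for n,q in [('wallin',[(80,144),(182,496)]),('gl',[(182,496),(320,470)]),('gu',[(80,144),(232,103)])]:
    w=back(c,px(q),26); d=w[1]-w[0]; print(n,np.degrees(np.arctan2(d[1],d[0])),np.hypot(*d[:2]))
# caps
caps=back(c,px([(476,92),(487,197),(499,294),(473,399)]),54); print(np.round(caps,1)); print('vials in bay',np.round(inv(s,caps),1))
print('se',inv(s,[[472,220]]))
for n in ['top','scene']:
    k=cam(n); print(tip(k,'bay'))
print(inv(s,[[411.5,-58],[678,-48],[775,-148]]))
E
```

```text
[ 544.33312525 -214.80462772   -1.60396917] -91.90066362503974 [-0.37 -0.8  -0.19  1.35  0.25  0.06  0.32 -0.41]
stop front top [[-34.77858152 -82.39825417]
 [-33.37308482  81.08442348]]
wallin -1.6812899869041662 167.00613037743213
gl 86.0706429360942 68.61589638873679
gu 89.10100613768475 69.52207185112464
[[486.6 -43.6  54. ]
 [527.8 -48.   54. ]
 [568.4 -51.5  54. ]
 [610.4 -72.2  54. ]]
vials in bay [[-169.1  -63.4]
 [-166.2  -22. ]
 [-164.    18.6]
 [-144.7   61.3]]
se [[-432.16635706  -86.71438819]]
[(0.9, [545.3, -215.8, -0.6])]
[(0.61, [540.7, -217.5, 3.0])]
[[-152.31271516 -137.96074528]
 [-171.14615354  128.06096737]
 [ -74.41834554  228.3242765 ]]
```

{"fn": "apply_moves", "kwargs": {"commands": [[1,-0.3,0.98,-0.49,0],[1,-0.3,0.98,-0.49,0],[1,-0.3,0.98,-0.49,0],[1,-0.3,0.98,-0.49,0],[1,-0.3,0.98,-0.49,0],[1,-0.3,0.98,-0.49,0],[1,-0.3,0.98,-0.49,0],[1,-0.3,0.98,-0.49,0],[1,-0.3,0.98,-0.49,0],[1,-0.3,0.98,-0.49,0],[1,-0.3,0.98,-0.49,0],[1,-0.3,0.98,-0.49,0],[1,-0.3,0.98,-0.49,0],[1,-0.3,0.98,-0.49,0],[1,-0.3,0.98,-0.49,0],[1,-0.3,0.98,-0.49,0],[1,-0.3,0.98,-0.49,0],[1,-0.3,0.98,-0.49,0],[1,0,0,0,0],[1,0,0,0,0]]}}

```text
time_s: 7.55
ee_pos: [471.6, 218.3, 140.0]
eef_rot: [-180.0, 0.0, 165.1]
wrist_force: [0.1, 0.0, -0.9]
width: 85.3
gripper_force: 0.0
```

Run:
```python
from h import *
c=cam('wrist'); cv2.imwrite('pics/w3.png',c[0]['color'])
o=ctrl.observe();print(o['ee_pos'],o['eef_rot'],o['time_s'])
print(tip(c,'straightedge'),tip(c,'edge'))
```

```text
[472.08042052 217.8902896  140.32196576] [-1.79994887e+02  5.09651041e-02  1.65083764e+02] 7.6
[(0.87, [470.4, 222.7, -0.3])] [(0.62, [462.6, 184.9, -1.3]), (0.37, [454.5, 440.9, 0.6])]
```

View pics/w3.png

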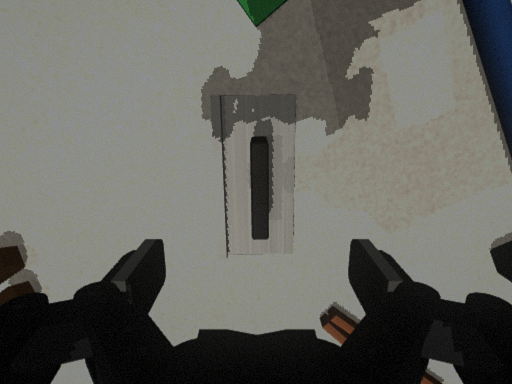

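Ridge top spans (251–269, 138–239), well centred between the fingers; back-project it.

Run:
```python
from h import *
c=cam('wrist')
w=back(c,[(260,138),(261,239),(251,189),(269,189)],50);print(w,w[:2].mean(0),w[2:].mean(0)); d=w[0]-w[1]; print(np.degrees(np.arctan2(d[1],d[0])))
k=back(c,[(220.5,96),(227,256),(295,96),(293,253)],6);print(k); 
k=back(c,[(220.5,96),(227,256)],16);print(k)
```

```text
[[431.30879872 231.87070036  50.        ]
 [510.69348588 211.73291511  50.        ]
 [467.65353448 214.99734973  50.        ]
 [471.28957487 228.56953827  50.        ]] [471.0011423  221.80180774  50.        ] [469.47155467 221.783444    50.        ]
165.76583749288667
[[392.77946638 207.62924301   6.        ]
 [539.33879359 170.1226057    6.        ]
 [409.26172068 269.23100803   6.        ]
 [553.05468754 233.8761975    6.        ]]
[[393.27981477 208.63822963  16.        ]
 [534.54010512 172.48769198  16.        ]]
```

{"fn": "apply_moves", "kwargs": {"commands": [[1,-0.04,0.18,-0.9,0.07],[1,0,0,-0.9,0],[1,0,0,-0.9,0],[1,0,0,-0.9,0],[1,0,0,-0.9,0],[1,0,0,-0.9,0],[1,0,0,-0.9,0],[1,0,0,0,0],[1,0,0,0,0]]}}

```text
time_s: 8.65
ee_pos: [471.2, 221.4, 14.2]
eef_rot: [-180.0, -0.0, 165.5]
wrist_force: [0.7, 0.5, 0.2]
width: 85.9
gripper_force: 0.0
```

{"fn": "apply_moves", "kwargs": {"commands": [[0,0,0,0,0],[0,0,0,0,0],[0,0,0,0,0],[0,0,0,0,0],[0,0,0,0,0],[0,0,0,0,0],[0,0,0,0,0],[0,0,0,0,0],[0,0,0,0,0],[0,0,0,0,0]], "newtons": 100}}

```text
time_s: 9.65
ee_pos: [471.1, 221.9, 14.4]
eef_rot: [180.0, 0.0, 165.6]
wrist_force: [-1.8, -1.3, 7.0]
width: 12.8
gripper_force: 98.2
```

{"fn": "apply_moves", "kwargs": {"commands": [[0,0,0,0.15,0],[0,0,0,0,0],[0,0.4,-1,0,0.18],[0,0.4,-1,0,0.18],[0,0.4,-1,0,0.18],[0,0.4,-1,0,0.18],[0,0.4,-1,0,0.18],[0,0.4,-1,0,0.18],[0,0.4,-1,0,0.18],[0,0.4,-1,0,0.18],[0,0.4,-0.9,0,0.18],[0,0.4,-0.9,0,0.18],[0,0,0,0,0],[0,0,0,0,0],[0,0,0,0,0]]}}

```text
time_s: 11.15
ee_pos: [549.9, 26.6, 16.5]
eef_rot: [180.0, -0.1, 177.9]
wrist_force: [-0.1, 0.3, -1.7]
width: 13.0
gripper_force: 97.6
```

Run:
```python
from bay import *
o=ctrl.observe();print(o['ee_pos'],o['eef_rot'],o['time_s'],o['wrist_force'],o['torque'],o['width'])
print(inv(s,[o['ee_pos']]))
c=cam('wrist'); pickle.dump(c,open('w4.pkl','wb'));cv2.imwrite('pics/w4.png',cv2.resize(c[0]['color'],(800,600),interpolation=cv2.INTER_CUBIC))
for n in ['wrist','top']:
    k=c if n=='wrist' else cam(n); print(tip(k,'edge'),tip(k,'straightedge'),tip(k,'vial1'),tip(k,'bay'))
```

```text
[549.86149103  26.59486355  16.48981927] [ 1.79974335e+02 -8.79391730e-02  1.77914408e+02] 11.15 [-0.0625185   0.30270836 -1.6520554 ] [ 0.10714919 -0.04479854 -0.02034877] 12.953368220017339
[[-241.45003891   -2.4811134 ]]
[(0.79, [550.5, -12.2, 0.8])] [(0.86, [549.0, 28.9, -0.7]), (0.54, [485.3, -40.6, 2.1])] [(0.9, [567.6, -53.0, -0.4]), (0.88, [485.0, -43.4, -1.8]), (0.77, [528.1, -51.6, -1.6])] []
[(0.66, [451.2, 438.4, -0.9]), (0.5, [549.3, -19.2, 5.6]), (0.48, [484.7, -45.2, -2.3])] [(0.54, [550.6, 27.2, 4.9])] [(0.46, [611.0, -73.0, 0.8]), (0.4, [483.9, -42.9, 0.8]), (0.37, [528.7, -49.0, 0.6])] [(0.92, [545.6, -216.0, 0.9])]
```

View pics/w4.png

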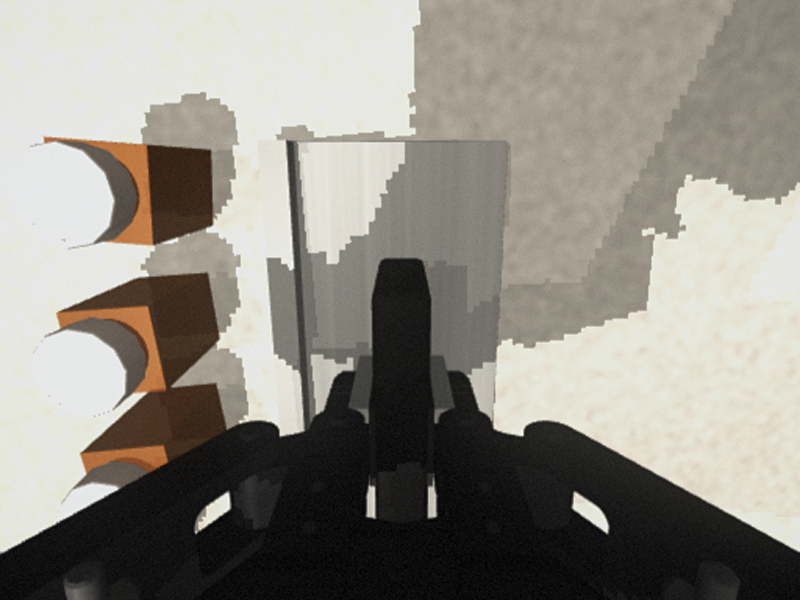

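{"fn": "apply_moves", "kwargs": {"commands": [[0,0.08,-0.2,0,0],[0,0,-0.2,0,0],[0,0,-0.15,0,0],[0,0,-0.1,0,0],[0,0,-0.1,0,0],[0,0,-0.1,0,0],[0,0,-0.1,0,0],[0,0,-0.1,0,0],[0,0,-0.1,0,0],[0,0,-0.1,0,0],[0,0,-0.1,0,0],[0,0,-0.1,0,0],[0,-0.01,-0.1,0,0],[0,-0.01,-0.1,0,0],[0,-0.01,-0.1,0,0],[0,-0.01,-0.1,0,0],[0,-0.01,-0.1,0,0],[0,-0.01,-0.1,0,0],[0,-0.01,-0.1,0,0],[0,-0.01,-0.1,0,0]]}}

```text
time_s: 13.65
ee_pos: [550.8, -19.3, 16.9]
eef_rot: [180.0, 0.0, 177.9]
wrist_force: [-0.6, 0.3, -1.8]
width: 13.0
gripper_force: 97.7
```

Run:
```python
from bay import *
o=ctrl.observe();print(o['ee_pos'],o['eef_rot'],o['time_s'],o['wrist_force'],o['torque'])
print(inv(s,[o['ee_pos']]))
k=cam('top')
for v in tip(k,'vial1'): print(v,inv(s,[v[1]]))
```

```text
[550.79452509 -19.32909833  16.92267954] [1.79997835e+02 1.93657343e-03 1.77915280e+02] 13.65 [-0.57549527  0.3409393  -1.77253905] [ 0.15365508  0.01967392 -0.05620394]
[[-1.95582289e+02 -2.54438945e-02]]
(0.37, [531.9, -72.3, -1.4]) [[-142.0138598   -17.15270093]]
```

{"fn": "apply_moves", "kwargs": {"commands": [[0,-0.004,-0.1,0,0],[0,-0.004,-0.1,0,0],[0,-0.004,-0.1,0,0],[0,-0.004,-0.1,0,0],[0,-0.004,-0.1,0,0],[0,-0.004,-0.1,0,0],[0,-0.004,-0.1,0,0],[0,-0.004,-0.1,0,0],[0,-0.004,-0.1,0,0],[0,-0.004,-0.1,0,0],[0,-0.004,-0.1,0,0],[0,-0.004,-0.1,0,0],[0,-0.004,-0.1,0,0],[0,-0.004,-0.1,0,0],[0,-0.004,-0.1,0,0],[0,-0.004,-0.1,0,0],[0,-0.004,-0.1,0,0],[0,-0.004,-0.1,0,0],[0,-0.004,-0.1,0,0],[0,-0.004,-0.1,0,0]]}}

```text
time_s: 15.75
ee_pos: [549.2, -59.3, 16.9]
eef_rot: [-180.0, -0.0, 177.9]
wrist_force: [0.3, 1.0, -2.6]
width: 13.0
gripper_force: 97.7
```

{"fn": "apply_moves", "kwargs": {"commands": [[0,-0.004,-0.1,0,0],[0,-0.004,-0.1,0,0],[0,-0.004,-0.1,0,0],[0,-0.004,-0.1,0,0],[0,-0.004,-0.1,0,0],[0,-0.004,-0.1,0,0],[0,-0.004,-0.1,0,0],[0,-0.004,-0.1,0,0],[0,-0.004,-0.1,0,0],[0,-0.004,-0.1,0,0],[0,-0.004,-0.1,0,0],[0,-0.004,-0.1,0,0],[0,-0.004,-0.08,0,0],[0,-0.004,-0.08,0,0]]}}

```text
time_s: 17.15
ee_pos: [548.1, -86.5, 16.9]
eef_rot: [-180.0, 0.0, 177.9]
wrist_force: [0.1, 0.2, -2.0]
width: 13.0
gripper_force: 97.7
```

Run:
```python
from bay import *
o=ctrl.observe();print(o['ee_pos'],o['eef_rot'],o['time_s'],o['wrist_force'],o['torque'])
print(inv(s,[o['ee_pos']]))
k=cam('top')
cv2.imwrite('pics/t2.png',cv2.resize(k[0]['color'][120:250,250:400],None,fx=4,fy=4,interpolation=cv2.INTER_CUBIC))
for v in tip(k,'vial1'): print(v,inv(s,[v[1]]))
k=cam('scene')
for v in tip(k,'vial1'): print(v,inv(s,[v[1]]))
cv2.imwrite('pics/s2.png',cv2.resize(k[0]['color'][120:230,130:280],None,fx=5,fy=5,interpolation=cv2.INTER_CUBIC))
```

```text
[548.08105816 -86.52439785  16.9209378 ] [-1.79998179e+02  1.62335617e-03  1.77916476e+02] 17.15 [ 0.11140069  0.1735641  -2.0032821 ] [ 0.12780837 -0.02869412  0.02255019]
[[-128.33396095   -0.50876796]]
(0.62, [532.2, -141.2, 0.9]) [[-73.16171641 -14.5676766 ]]
(0.49, [451.7, 442.1, 0.2]) [[-653.4708796  -114.36955594]]
(0.63, [554.4, -136.2, -1.4]) [[-78.89526752   7.45427589]]
(0.6, [591.5, -140.5, -3.4]) [[-75.82811983  44.6764817 ]]
(0.27, [738.6, 101.9, -3.0]) [[-322.97358866  183.65593068]]
```

View pics/s2.png

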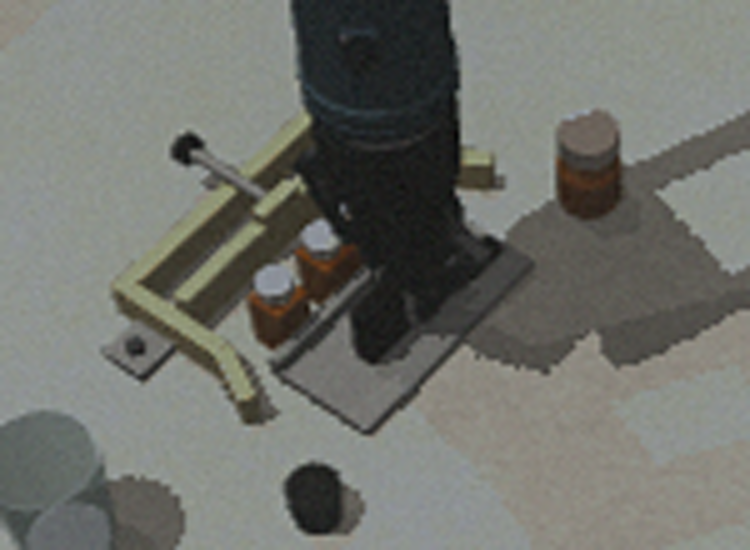

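The straightedge sits square with vials against its edge, entering the bay cleanly; two vials seen at (280,305) and (322,265) ahead of the edge. Slow approach now.

{"fn": "apply_moves", "kwargs": {"commands": [[0,-0.003,-0.08,0,0],[0,-0.003,-0.08,0,0],[0,-0.003,-0.08,0,0],[0,-0.003,-0.08,0,0],[0,-0.003,-0.08,0,0],[0,-0.003,-0.08,0,0],[0,-0.003,-0.08,0,0],[0,-0.003,-0.07,0,0],[0,-0.003,-0.07,0,0],[0,-0.002,-0.06,0,0],[0,-0.002,-0.06,0,0],[0,-0.002,-0.05,0,0],[0,-0.001,-0.04,0,0],[0,-0.001,-0.03,0,0]]}}

```text
time_s: 18.75
ee_pos: [547.4, -105.3, 16.9]
eef_rot: [-180.0, 0.0, 177.9]
wrist_force: [1.0, -0.5, -3.3]
width: 12.9
gripper_force: 97.7
```

{"fn": "apply_moves", "kwargs": {"commands": [[0,-0.001,-0.025,0,0],[0,-0.001,-0.025,0,0],[0,-0.001,-0.025,0,0],[0,-0.001,-0.025,0,0],[0,-0.001,-0.025,0,0],[0,-0.001,-0.025,0,0]]}}

```text
time_s: 19.35
ee_pos: [547.2, -108.2, 16.9]
eef_rot: [-180.0, -0.0, 177.9]
wrist_force: [0.7, 0.6, -2.1]
width: 12.8
gripper_force: 97.7
```

Run:
```python
from bay import *
o=ctrl.observe();print(o['ee_pos'],o['eef_rot'],o['time_s'],o['wrist_force'],o['torque'])
print(inv(s,[o['ee_pos']]))
```

```text
[ 547.24811918 -108.23352368   16.90645766] [-1.79998227e+02 -9.91907725e-04  1.77917286e+02] 19.35 [ 0.69417894  0.56089979 -2.14180314] [ 0.06186816 -0.04315548 -0.03778618]
[[-106.6091529    -0.62122744]]
```

{"fn": "apply_moves", "kwargs": {"commands": [[0,-0.001,-0.025,0,0],[0,-0.001,-0.025,0,0],[0,-0.001,-0.025,0,0],[0,-0.001,-0.025,0,0],[0,-0.001,-0.025,0,0]]}}

```text
time_s: 19.85
ee_pos: [547.2, -110.7, 16.9]
eef_rot: [-180.0, 0.0, 177.9]
wrist_force: [-0.1, 0.1, -2.8]
width: 12.9
gripper_force: 97.7
```

{"fn": "apply_moves", "kwargs": {"commands": [[0,-0.0005,-0.015,0,0],[0,-0.0005,-0.015,0,0],[0,-0.0005,-0.015,0,0],[0,-0.0005,-0.015,0,0],[0,-0.0005,-0.015,0,0]]}}

```text
time_s: 20.35
ee_pos: [547.1, -112.2, 16.9]
eef_rot: [-180.0, -0.0, 177.9]
wrist_force: [-0.8, 0.0, -3.4]
width: 13.0
gripper_force: 97.7
```

{"fn": "apply_moves", "kwargs": {"commands": [[0,-0.0005,-0.015,0,0],[0,-0.0005,-0.015,0,0],[0,-0.0005,-0.015,0,0],[0,-0.0005,-0.015,0,0]]}}

```text
time_s: 20.75
ee_pos: [547.1, -113.4, 16.9]
eef_rot: [180.0, -0.0, 177.9]
wrist_force: [-0.2, 0.7, -2.2]
width: 12.7
gripper_force: 97.7
```

{"fn": "apply_moves", "kwargs": {"commands": [[0,0,-0.01,0,0],[0,0,-0.01,0,0],[0,0,-0.01,0,0],[0,0,-0.01,0,0]]}}

```text
time_s: 21.15
ee_pos: [547.1, -114.2, 16.9]
eef_rot: [-180.0, 0.0, 177.9]
wrist_force: [-0.2, 0.0, -1.8]
width: 13.1
gripper_force: 97.7
```

{"fn": "apply_moves", "kwargs": {"commands": [[0,0,-0.01,0,0],[0,0,-0.01,0,0],[0,0,-0.01,0,0],[0,0,-0.01,0,0]]}}

```text
time_s: 21.55
ee_pos: [547.1, -115.0, 16.9]
eef_rot: [180.0, -0.0, 177.9]
wrist_force: [-1.0, 0.7, -2.2]
width: 12.6
gripper_force: 97.7
```

{"fn": "apply_moves", "kwargs": {"commands": [[0,0,-0.01,0,0],[0,0,-0.01,0,0],[0,0,-0.01,0,0],[0,0,-0.01,0,0]]}}

```text
time_s: 21.95
ee_pos: [547.1, -115.8, 16.9]
eef_rot: [-180.0, 0.0, 177.9]
wrist_force: [-0.5, 0.6, -1.4]
width: 12.8
gripper_force: 97.7
```

{"fn": "apply_moves", "kwargs": {"commands": [[0,0,-0.01,0,0],[0,0,-0.01,0,0],[0,0,-0.01,0,0]]}}

```text
time_s: 22.25
ee_pos: [547.1, -116.4, 16.9]
eef_rot: [-180.0, 0.0, 177.9]
wrist_force: [-1.4, 0.0, -2.1]
width: 12.6
gripper_force: 97.7
```

```bash
cat > st.py <<'E'
from bay import *
o=ctrl.observe();print(np.round(o['ee_pos'],2),np.round(o['eef_rot'],2),o['time_s'],np.round(o['wrist_force'],2),np.round(o['torque'],3),'edge',inv(s,[o['ee_pos']])+[40,0])
E
python3 st.py
```

```text
[ 547.1  -116.43   16.92] [-180.      0.    177.92] 22.25 [-1.44  0.03 -2.07] [ 0.146  0.012 -0.015] edge [[-58.41391762  -0.50225166]]
```

{"fn": "apply_moves", "kwargs": {"commands": [[0,0,-0.01,0,0],[0,0,-0.01,0,0],[0,0,-0.01,0,0]]}}

```text
time_s: 22.55
ee_pos: [547.1, -117.0, 16.9]
eef_rot: [180.0, 0.0, 177.9]
wrist_force: [-0.4, 0.7, -3.1]
width: 12.7
gripper_force: 97.7
```

{"fn": "apply_moves", "kwargs": {"commands": [[0,0,-0.01,0,0],[0,0,-0.01,0,0],[0,0,-0.01,0,0]]}}

```text
time_s: 22.85
ee_pos: [547.1, -117.6, 16.9]
eef_rot: [-180.0, 0.0, 177.9]
wrist_force: [0.0, 0.7, -3.0]
width: 12.9
gripper_force: 97.7
```

```bash
python3 st.py
```

```text
[ 547.08 -117.6    16.94] [-180.      0.    177.92] 22.85 [ 0.    0.65 -2.96] [ 0.126 -0.033 -0.045] edge [[-57.241684    -0.47475926]]
```

{"fn": "apply_moves", "kwargs": {"commands": [[0,0,-0.01,0,0],[0,0,-0.01,0,0],[0,0,-0.01,0,0]]}}

```text
time_s: 23.15
ee_pos: [547.1, -118.2, 16.9]
eef_rot: [180.0, 0.0, 177.9]
wrist_force: [0.7, 1.3, -3.2]
width: 12.9
gripper_force: 97.7
```

{"fn": "apply_moves", "kwargs": {"commands": [[0,0,-0.01,0,0],[0,0,-0.01,0,0]]}}

```text
time_s: 23.35
ee_pos: [547.1, -118.2, 16.9]
eef_rot: [180.0, -0.0, 177.9]
wrist_force: [-0.1, 3.6, -1.1]
width: 12.7
gripper_force: 97.8
```

{"fn": "apply_moves", "kwargs": {"commands": [[0,0,-0.01,0,0],[0,0,-0.01,0,0]]}}

```text
time_s: 23.55
ee_pos: [547.0, -118.3, 16.9]
eef_rot: [180.0, -0.0, 177.9]
wrist_force: [0.1, 5.9, 0.1]
width: 13.0
gripper_force: 98.1
```

```bash
python3 st.py
```

```text
[ 547.02 -118.33   16.94] [ 1.7995e+02 -1.0000e-02  1.7792e+02] 23.55 [0.12 5.88 0.08] [ 0.974 -0.131  0.163] edge [[-56.51059184  -0.5157052 ]]
```

Contact at edge −56.5: 5.9 N, with a moment placing the load toward bay +y. Turn slightly positive to even it.

{"fn": "apply_moves", "kwargs": {"commands": [[0,0,0,0,0.02],[0,0,0,0,0]]}}

```text
time_s: 23.75
ee_pos: [546.9, -118.4, 16.9]
eef_rot: [180.0, -0.0, 178.1]
wrist_force: [0.1, 4.9, -0.3]
width: 12.7
gripper_force: 98.1
```

```bash
python3 st.py
```

```text
[ 546.88 -118.43   16.91] [ 1.7996e+02 -2.0000e-02  1.7807e+02] 23.75 [ 0.1   4.95 -0.29] [ 0.882 -0.123  0.22 ] edge [[-56.40716848  -0.65151518]]
```

{"fn": "apply_moves", "kwargs": {"commands": [[0,0,0,0,0.03],[0,0,0,0,0.03],[0,0,0,0,0]]}}

```text
time_s: 24.05
ee_pos: [546.8, -118.6, 16.9]
eef_rot: [180.0, -0.0, 178.5]
wrist_force: [-0.1, 5.0, 0.9]
width: 13.0
gripper_force: 98.1
```

```bash
python3 st.py
```

```text
[ 546.77 -118.55   16.86] [ 1.7996e+02 -3.0000e-02  1.7846e+02] 24.05 [-0.1   5.04  0.9 ] [0.87  0.099 0.01 ] edge [[-56.27999695  -0.75319929]]
```

Balanced. Squeeze further.

{"fn": "apply_moves", "kwargs": {"commands": [[0,0,-0.01,0,0],[0,0,-0.01,0,0],[0,0,-0.01,0,0]]}}

```text
time_s: 24.35
ee_pos: [546.8, -118.6, 16.9]
eef_rot: [179.9, -0.0, 178.4]
wrist_force: [-0.1, 8.7, 0.9]
width: 13.3
gripper_force: 98.2
```

```bash
python3 st.py
```

```text
[ 546.75 -118.6    16.91] [ 1.7991e+02 -4.0000e-02  1.7844e+02] 24.35 [-0.14  8.67  0.92] [ 1.285 -0.011  0.024] edge [[-56.23645539  -0.7708705 ]]
```

{"fn": "apply_moves", "kwargs": {"commands": [[0,0,-0.01,0,0.005],[0,0,-0.01,0,0],[0,0,-0.01,0,0],[0,0,-0.01,0,0],[0,0,0,0,0]]}}

```text
time_s: 24.85
ee_pos: [546.7, -118.6, 16.9]
eef_rot: [179.8, -0.0, 178.5]
wrist_force: [-0.3, 10.9, 2.0]
width: 12.9
gripper_force: 98.5
```

```bash
python3 st.py
```

```text
[ 546.74 -118.59   16.93] [ 1.7985e+02 -4.0000e-02  1.7847e+02] 24.85 [-0.3  10.92  2.01] [ 1.687 -0.031 -0.05 ] edge [[-56.24076775  -0.78523953]]
```

{"fn": "apply_moves", "kwargs": {"commands": [[0,0,-0.01,0,0],[0,0,-0.01,0,0],[0,0,-0.005,0,0],[0,0,0,0,0],[0,0,0,0,0]]}}

```text
time_s: 25.35
ee_pos: [546.7, -118.6, 17.0]
eef_rot: [179.8, -0.0, 178.5]
wrist_force: [1.0, 12.0, 2.1]
width: 13.2
gripper_force: 98.5
```

```bash
python3 st.py
python3 - <<'E'
from bay import *
k=cam('scene'); cv2.imwrite('pics/s3.png',cv2.resize(k[0]['color'][120:230,130:280],None,fx=5,fy=5,interpolation=cv2.INTER_CUBIC))
E
python3 st.py
```

```text
[ 546.74 -118.63   16.99] [ 1.7982e+02 -4.0000e-02  1.7846e+02] 25.35 [ 1.   12.03  2.07] [ 1.942 -0.117 -0.036] edge [[-56.20093161  -0.78423087]]
[ 546.71 -118.63   16.95] [ 1.7981e+02 -5.0000e-02  1.7846e+02] 25.4 [ 1.75 12.46  2.54] [ 1.959 -0.138 -0.122] edge [[-56.19880713  -0.8104285 ]]
```

View pics/s3.png

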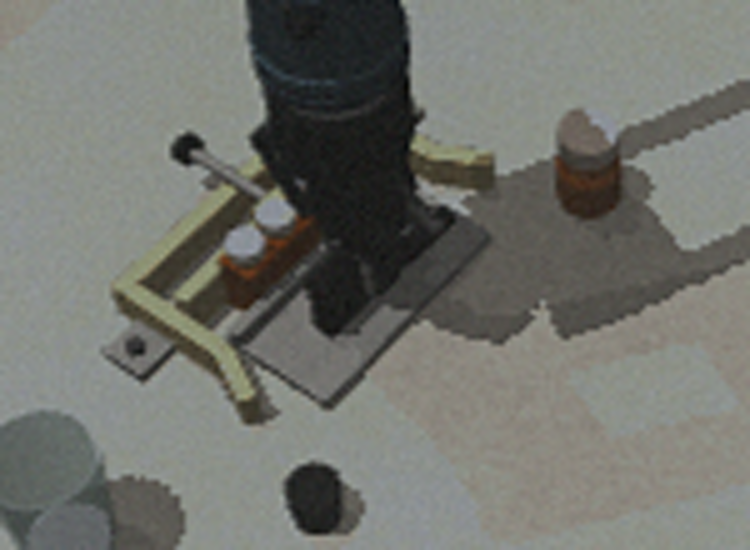

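Vials stand in a row against the stop. A little more force, then hold.

{"fn": "apply_moves", "kwargs": {"commands": [[0,0,-0.01,0,-0.005],[0,0,-0.01,0,0],[0,0,-0.005,0,0],[0,0,0,0,0],[0,0,0,0,0],[0,0,0,0,0],[0,0,0,0,0],[0,0,0,0,0]]}}

```text
time_s: 26.2
ee_pos: [546.8, -118.7, 17.0]
eef_rot: [179.8, -0.0, 178.4]
wrist_force: [1.3, 14.3, 3.9]
width: 12.8
gripper_force: 98.7
```

```bash
python3 st.py
```

```text
[ 546.76 -118.67   17.01] [ 1.7978e+02 -4.0000e-02  1.7844e+02] 26.2 [ 1.27 14.25  3.91] [ 2.228 -0.106 -0.027] edge [[-56.16685409  -0.76479188]]
```

{"fn": "apply_moves", "kwargs": {"commands": [[0,0,-0.01,0,0],[0,0,-0.01,0,0],[0,0,0,0,0],[0,0,0,0,0],[0,0,0,0,0],[0,0,0,0,0],[0,0,0,0,0],[0,0,0,0,0]]}}

```text
time_s: 27.0
ee_pos: [546.7, -118.7, 17.0]
eef_rot: [179.8, -0.0, 178.4]
wrist_force: [1.1, 15.2, 3.2]
width: 13.3
gripper_force: 98.8
```

```bash
python3 st.py
```

```text
[ 546.73 -118.67   17.02] [ 1.7975e+02 -5.0000e-02  1.7843e+02] 27.0 [ 1.13 15.22  3.21] [ 2.478 -0.208  0.003] edge [[-56.16183103  -0.79146077]]
```

Hold complete at ~15 N, balanced. Draw back.

{"fn": "apply_moves", "kwargs": {"commands": [[0,0,0.02,0,0],[0,0,0.03,0,0],[0,0,0.05,0,0],[0,0,0.05,0,0],[0,0.004,0.1,0,0],[0,0.01,0.3,0,0],[0,0.02,0.5,0,0],[0,0.02,0.5,0,0],[0,0.02,0.5,0,0],[0,0.02,0.5,0,0],[0,0.02,0.5,0,0],[0,0.02,0.5,0,0],[0,0.02,0.5,0,0],[0,0.02,0.5,0,0],[0,0.02,0.5,0,0],[0,0.02,0.5,0,0],[0,0.02,0.4,0,0],[0,0,0.2,0,0],[0,0,0,0,0]]}}

```text
time_s: 28.9
ee_pos: [551.7, 1.8, 16.9]
eef_rot: [180.0, -0.0, 178.5]
wrist_force: [-0.6, 0.7, -2.7]
width: 12.8
gripper_force: 98.1
```

```bash
python3 st.py
python3 - <<'E'
from bay import *
for n in ['top','scene']:
    k=cam(n)
    for v in tip(k,'vial1'): print(v,inv(s,[v[1]]))
    if n=='scene': a=cv2.resize(k[0]['color'][120:230,130:280],(750,550),interpolation=cv2.INTER_CUBIC)
cv2.imwrite('pics/s4.png',a)
E
```

```text
[551.69   1.8   16.88] [ 1.8000e+02 -1.0000e-02  1.7851e+02] 28.9 [-0.59  0.71 -2.72] [-0.014  0.011 -0.028] edge [[-1.76732772e+02  1.70348905e-01]]
(0.59, [588.3, -173.7, -0.8]) [[-42.5402518   42.57937849]]
(0.53, [505.9, -169.6, 2.7]) [[-43.90505554 -39.91127135]]
(0.52, [566.7, -177.7, 0.4]) [[-37.82605058  21.12392914]]
(0.45, [537.0, -174.0, -1.5]) [[-40.53896235  -8.68244786]]
(0.64, [538.1, -170.6, 0.3]) [[-43.97357521  -7.69582001]]
(0.48, [557.0, -166.5, -2.7]) [[-48.69817118  11.05779812]]
```

View pics/s4.png

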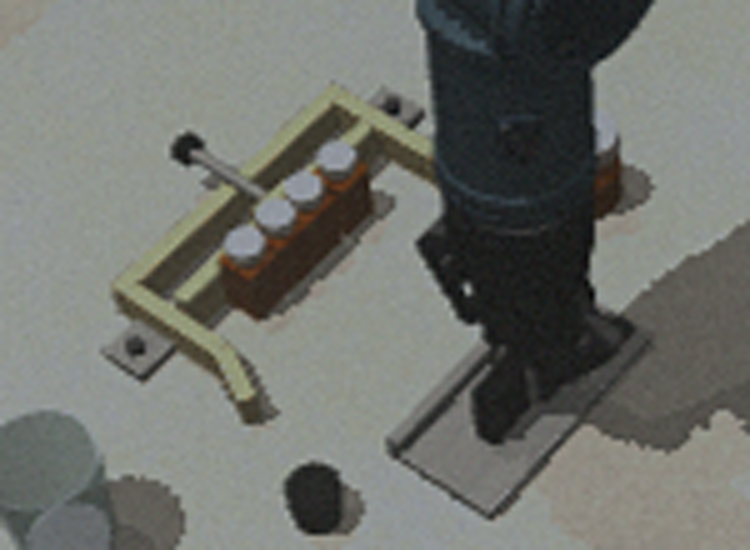

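All four vials stand in a neat row against the stop. Lower the straightedge, release, retreat up.

{"fn": "apply_moves", "kwargs": {"commands": [[0,0,0,-0.06,0],[0,0,0,-0.06,0],[0,0,0,-0.03,0],[0,0,0,0,0],[0,0,0,0,0],[0.2,0,0,0,0],[0.5,0,0,0,0],[1,0,0,0,0],[1,0,0,0,0],[1,0,0,0,0],[1,0,0,0,0],[1,0,0,0,0]]}}

```text
time_s: 30.3
ee_pos: [551.8, 1.2, 13.9]
eef_rot: [180.0, -0.0, 178.5]
wrist_force: [-0.3, -0.6, 0.4]
width: 85.8
gripper_force: 0.0
```

Run:
```python
from h import *
o=ctrl.observe();print(o['ee_pos'],o['width'],o['gripper_force'],o['wrist_force'])
```

```text
[551.752256     1.22498639  13.86228006] 85.765199110692 0.0 [-0.30086369 -0.61684082  0.38896007]
```

Up, then over the bay for a check.

{"fn": "apply_moves", "kwargs": {"commands": [[1,0,0,0.5,0],[1,0,0,0.8,0],[1,0,0,1,0],[1,0,0,1,0],[1,0,0,1,0],[1,0,0,1,0],[1,0.4,-0.4,1,0],[1,0.4,-0.6,1,0],[1,0.4,-0.8,1,0],[1,0.4,-0.8,1,0],[1,0.4,-0.8,1,0],[1,0.4,-0.8,1,0],[1,0.4,-0.8,1,0],[1,0,-0.8,0.5,0],[1,0,-0.8,0,0],[1,0,0,0,0],[1,0,0,0,0]]}}

```text
time_s: 32.0
ee_pos: [606.8, -130.7, 268.5]
eef_rot: [179.9, -0.1, 178.4]
wrist_force: [-1.0, 0.2, -0.3]
width: 85.3
gripper_force: 0.0
```

Run:
```python
from bay import *
k=cam('wrist'); print(ctrl.observe()['time_s'])
cv2.imwrite('pics/w5.png',cv2.resize(k[0]['color'][60:210,100:300],(800,600),interpolation=cv2.INTER_CUBIC))
for v in tip(k,'vial1'): print(v,inv(s,[v[1]]))
print(proj(k,tf(s,[(-34,-50,0)])),tip(k,'straightedge'))
```

```text
32.05
(0.82, [585.4, -170.7, 0.3]) [[-45.44241771  39.58147371]]
(0.69, [560.4, -171.8, -0.0]) [[-43.51385403  14.63171134]]
(0.68, [542.6, -218.4, 0.8]) [[ 3.65087636 -1.61292491]]
(0.63, [504.7, -167.9, 1.8]) [[-45.56432015 -41.16699463]]
(0.56, [538.5, -172.2, -0.8]) [[-42.38772218  -7.24297327]]
[[214.24365661  69.33399011]] [(0.74, [555.5, -0.8, -2.1])]
```

View pics/w5.png

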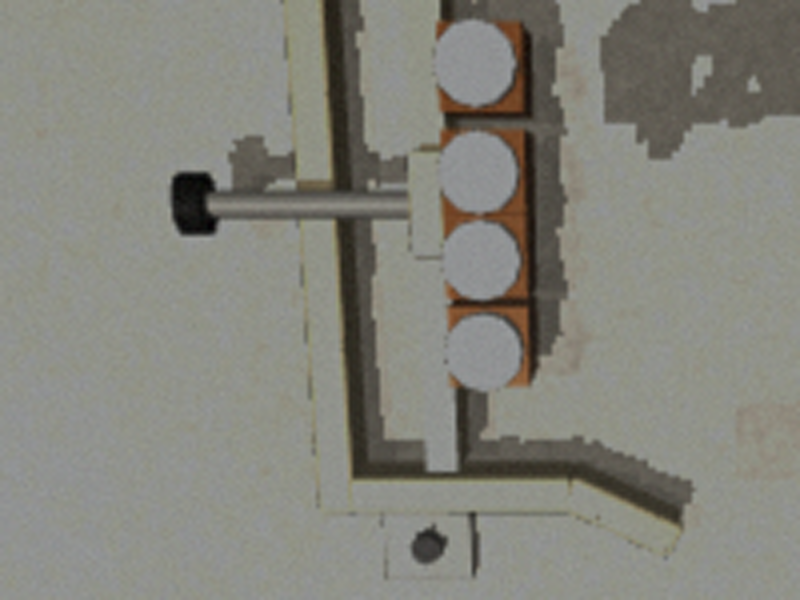

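All four vials sit square and flush on the stop face (caps at (475,62), (478,172), (482,260), (485,352) in the crop), and the straightedge lies well back. Handing in.

```bash
python3 -c "
from bench import ctrl; print(ctrl.hand_in())"
```

```text
the job is handed in; nothing more can be done
None
```

I handed the job in at about 32 s: all four vials stand square and flush against the stop, after a balanced squeeze of about 14–15 N in all (load per vial not measured), and the straightedge lies released on the bench about 120 mm back from them.

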